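Clamp the tubes in the tube mixer

TASK

The tube mixer is loaded; secure its tubes for mixing. Pick up the hold-down plate by its handle and lower it, without dropping it, over the mixer's two guide pins until it sits flush on the shoulders of both posts. Then swing the two hooks, one at either end of the mixer, fully home over the plate's end studs, and leave the things around the mixer where they are.

Things in the scene. Friction and masses are not known exactly. Their poses are not given: they have to be found in the camera images.
- mixer: Tube mixer, fixed: white housing 130 x 200 x 45 mm, above it an aluminium platform (top at 62 mm) with a white rack of capped tubes (tops at 149 mm). Origin under its centre, on the counter; x to its back, y to its left along the tubes, z up. Two 14 mm steel posts at y = +82 and -82 mm, x = 0, end in shoulders at 158 mm; on each an 8 mm guide pin rises 14 mm, then tapers for 10 mm to a 3 mm tip.
- seat (a point): Point fixed on the mixer, midway between the posts and 150 mm above the counter: where the hold-down plate's origin is when the plate sits flush on both shoulders. Same axes as the mixer.
- pin_left (a point): Tip of the left guide pin (mixer y = +82 mm), 182 mm above the counter.
- pin_right (a point): Tip of the right guide pin (mixer y = -82 mm), 182 mm above the counter.
- hold_plate: Loose hold-down plate lying pad down: aluminium 62 (x) x 190 (y) x 8 mm, black pad 52 x 136 x 8 mm below, bow handle above; 0.28 kg. Origin under the pad's centre; metal from z = 8 to 16 mm. Pin holes at x = 0: y = +82 mm (round, 10 mm), y = -82 mm (slot, 10 in x by 12.5 mm in y); fits either way round. At each end a 6 mm stud with a 10 mm head, z = 12 mm, sticks out to y = 110 mm.
- plate_handle (a point): Middle of the plate's handle bar, 46 mm above the plate's origin. The black bar runs along the plate's y, 88 mm long and 12 x 12 mm in section; 24 mm are free between it and the plate, and its feet are at y = +36 and -36 mm. Grip it across, fingers closing along the plate's x.
- hook_left (a joint): Angle of the left steel hook about its pivot (an axis along the mixer's y): 0 = closed (upright, its jaw over the plate's stud), growing as it leans towards the mixer's front (-x), at most 1.2. The hinge is stiff: the hook stays where it is left.
- hook_left_pivot (a point): Pivot of the left hook: mixer x = 0, y = +103 mm, 90 mm above the counter. Fixed to the mixer.
- hook_left_knob (a point): Middle of the left hook's finger knob, a grey cylinder 12 mm in diameter, 24 mm long, along the mixer's y and pointing outwards (105 to 130 mm from the mixer's middle). It lies 94 mm from the pivot along the hook and 10.5 mm to its front: with the hook closed, at mixer x = -10.5 mm, height 184 mm.
- hook_right (a joint): Angle of the right steel hook, the same as the left one.
- hook_right_pivot (a point): Pivot of the right hook: mixer x = 0, y = -103 mm, 90 mm above the counter.
- hook_right_knob (a point): Middle of the right hook's finger knob, like the left one but pointing to the mixer's -y.
- bottle_small: Bystander: small white reagent bottle with a screw cap, 25 mm diameter, 44 mm high, standing behind the plate. Origin under its centre.
- bottle_brown: Bystander: brown dropper bottle, 33 mm diameter, 75 mm high. Origin under its centre.
- beaker: Bystander: empty plastic beaker, 72 mm diameter, 87 mm high, right of the mixer. Origin under its centre.
- timer: Bystander: flat bench timer, 66 x 66 x 20 mm, right of the mixer near the front edge. Origin under its centre.

How it is judged:
On the way:
1. the hold-down plate sits flush on both shoulders, the pins through its holes (z of hold_plate in the frame of seat below 0.0025 m and distance between hold_plate and seat below 0.005 m and angle between the z axis of hold_plate and the z axis of mixer, either way round below 0.025 rad and angle between the y axis of hold_plate and the y axis of mixer, either way round below 0.04 rad), for 0.2 s.
At the end, for the whole second after the job is handed in: The plate lies at rest flush on both post shoulders (within 2.5 mm in height, 5 mm in all and 0.025 rad of level), and both hooks are closed over its studs, within 0.06 rad (about 5 mm at the knob) of home (all of step 1 and value of joint each of hook_left, hook_right below 0.06 rad and linear speed of hold_plate below 0.01 m/s); the robot touches nothing.
It fails at once if the plate is dropped or thrown: it falls freely faster than 0.35 m/s (about 6 mm of fall) (linear speed of hold_plate above 0.35 m/s and contact force between hold_plate and the fingers below 0.1 N).
It fails at once if a bottle, the beaker or the timer is moved by more than 20 mm (distance of any of bottle_small, bottle_brown, beaker, timer from where it was at the start of the episode above 0.02 m).
It also fails if it takes over 64 s, if anything falls off the work surface, if the arm or the gripper's body presses on something with over 40 N, if the wrist force passes 120 N, or if a joint passes its speed limit or range.

ROBOT

A 6-joint arm with a two-finger parallel gripper is mounted at the origin on a cart in front of the work surface, level with it; the furniture and walls round the work are solid. World frame = base frame: x ahead of the robot, y to its left, z up, the work surface at z = 0. Lengths are in m, angles in rad, forces in N, time in s.
With the tool pointing down it reaches from about 0.375 to 0.825 m from the base axis. Payload 5.5 kg.
Tool frame: the origin (TCP) lies on the centre line of the jaws, within the pads' length; the fingertips stand 22 mm ahead of it and the grasp point (between the pads) lies 3 mm ahead of it (env.tip_reach is the distance from the TCP to the fingertips, in m); z points along the fingers, y is the line along which they close (so a half turn about z gives the same grasp; the last joint's range is limited). The gripper opens to 85 mm and grips with 20 to 120 N. Pads are 22 mm wide; open, the fingers measure 114 mm over their backs; the gripper's body (76 mm by 85 mm) begins 54 mm behind the grasp point. The pads swing forward as they close: fully open they stand 13 mm farther back than shut.
Start: joints at [-1.344, 0.314, -0.047, 1.21, 0, 1.571], TCP at [0.135, -0.585, 0.253] pointing down, gripper open.
Joint ranges: [-2.67, 2.67], [-0.69, 1.73], [-1.03, 1.25], [-2.08, 2.16], [-1.42, 1.45], [-3.14, 3.14]. Speed limits (rad/s): [2.39, 2.39, 3.01, 3.14, 3.14, 3.14].

INTERFACE

Orientations are given as a unit quaternion [x, y, z, w].
In Python, from rig import env gives the robot as it stands.
- The arm moves only by the tool step_arm, never from a script. Its argument "commands" is text: rows parted by semicolons, each of 7 numbers parted by spaces: the shift along the tool's x, y, z in m, then the turn, a rotation vector about the tool's x, y, z in rad, then the closure, from -1 (fully open) to 1 (shut). A call has 1 to 20 rows; each row shifts and turns the commanded pose from where the row before left it, along the tool's axes as they then stand; what a row does not reach is not made up. A row lasts 1/8 s, in which the tool goes at most 62.5 mm and 10.7 degrees, less where a joint would pass 70% of its speed; a pose out of reach is approached as far as the arm can. A call is refused whole if a number of a shift passes 0.0625 or a number of a turn 0.188, either way. A call with a gripper value outside its range is refused whole. The fingers move at their own pace and stop on an object; "grip_force" is the grip in N (left out, the last holds). Time passes only in rows, so rows that do not move let the fingers close. It gives the time, the measured TCP pose, the force, the opening and the grip force at its end, in the units of the state.
- env.sense(): the state, without advancing time (a new reading comes with each control period).
- env.capture(name): name is "scene" or "top" or "wrist"; returns the picture (420x560x3 uint8, red, green, blue); there is no depth.
- env.camera_params(name): a dict with "intrinsics" (3x3 intrinsics, pixels), "extrinsics" (4x4, takes a point from world to camera coordinates); the wrist camera has in their place "tool_from_camera" (4x4, takes a point from camera to tool coordinates, whose origin is the TCP and whose axes are the flange's). Camera axes: x right, y down, z forward; pixel columns grow to the right and rows downward; lengths in m; the calibration is good to about 2 mm. The wrist camera is an equidistant fisheye: a pixel r from the principal point sees the ray r / f radians off the axis. A picture is of the moment at which its call begins: read the wrist's pose just before it. camera_params takes no time and is no camera call.
- env.job_done(): hands the job in; it is judged then, once.
Trained networks look in the newest picture that a camera, given by its name, has taken for a name from the list of things; names that differ only in an ending like _2 or _b are one class to them, and where a whole thing is asked for, a point or a joint stands for the part that bears it (a point fixed in the world has none). Each returns a list of dicts, best first, with "score" (0 to 1); they miss things now and then, are a little off and sometimes report something else, mostly with a low value. They report only what shows in the picture. A call takes as long as a camera call.
- env.find_in(label, camera): "centre" ([x, y, z] in m, in world coordinates, good to about 4 mm: the middle of the surface that is visible of it).
- env.silhouettes(label, camera): "mask" (420x560 bool, what is visible of it).
- env.place_of(label, camera): "centre" ([x, y, z] in m, in world coordinates, good to about 4 mm: a listed point, or the origin of a listed thing).
The state is a dict: "time": time; "q": joint angles; "qd": joint speeds; "joint_torque": joint torques, N m; "eef_pos": TCP position; "tool_rot": TCP orientation; "wrist_force": force on the tool from outside, world axes, zero at the start; "moment": the same for the moment, N m; "width": opening from 0.0 (shut) to 1.0 (fully open); "grip_force": force on a finger pad.
Only numpy, scipy, OpenCV 4.12 (cv2) and the standard library are available. Lean on these libraries where they do the work, as an engineer would, in place of code of your own. Each camera call takes 0.05 s, during which the arm holds its last target. There are 200 camera calls.

## Working session

There is one attempt and no reset: what is moved stays moved. The work goes in short steps, Python scripts to look and compute and a tool call to move; the robot and the scene stay as the last step left them, time stands still between calls to the robot, and variables do not carry over. Pictures are saved under pics/ and viewed, at most 14 in all, crops included, and the job is handed in when it is done.

Besides the shell and the picture viewer there is one more tool, called after ">>>" as a command line: name --argument value ..., lists and objects as JSON in quotes. step_arm: Moves the arm, as the interface text tells. Its arguments: {"type":"object","properties":{"commands":{"type":"string"},"grip_force":{"type":"number"}},"required":["commands"]}

```bash
mkdir -p pics; ls
cat > h.py <<'E'
import numpy as np, cv2
from rig import env
from scipy.spatial.transform import Rotation as R
def save(cam,name):
    im=env.capture(cam); cv2.imwrite(f'pics/{name}.png',im[:,:,::-1]); return im
def st():
    s=env.sense(); print('t',round(s['time'],2),'p',np.round(s['eef_pos'],4),'q',np.round(s['tool_rot'],4),'w',round(s['width'],3),'F',np.round(s['wrist_force'],1),'g',np.round(s['grip_force'],1)); return s
def px(cam,P):
    c=env.camera_params(cam);E=np.array(c['extrinsics']);K=np.array(c['intrinsics'])
    p=E[:3,:3]@np.array(P)+E[:3,3]; u=K@p; return u[:2]/u[2]
E
python3 - <<'E'
from h import *
s=st(); print(R.from_quat(s['tool_rot']).as_matrix().round(3))
for cam in ['scene','top']:
    save(cam,cam+'0')
    for l in ['mixer','pin_left','pin_right','hold_plate','plate_handle','hook_left_knob','hook_right_knob','hook_left_pivot','hook_right_pivot','bottle_small','bottle_brown','beaker','timer']:
        r=env.place_of(l,cam)
        print(cam,l,[(np.round(d['centre'],4).tolist(),round(d['score'],2)) for d in r[:2]])
E
```

```text
pics
t 0.0 p [ 0.1348 -0.5841  0.2524] q [ 9.936e-01  1.132e-01 -1.000e-04 -9.000e-04] w 1.0 F [ 0.2 -0.5 -0.4] g 0.0
[[ 0.974  0.225 -0.   ]
 [ 0.225 -0.974  0.002]
 [ 0.    -0.002 -1.   ]]
scene mixer [([0.6092, 0.0791, -0.0017], 0.83), ([0.5043, 0.4408, -0.0012], 0.69)]
scene pin_left [([0.5406, 0.117, 0.1833], 0.83)]
scene pin_right [([0.6863, 0.0437, 0.1826], 0.81)]
scene hold_plate [([0.386, 0.3425, -0.0013], 0.89)]
scene plate_handle [([0.3876, 0.3457, 0.0475], 0.66), ([0.5374, 0.1196, 0.1817], 0.66)]
scene hook_left_knob [([0.4815, 0.0744, 0.1581], 0.6)]
scene hook_right_knob [([0.6878, -0.0382, 0.1527], 0.47), ([0.6104, 0.0771, 0.1504], 0.36)]
scene hook_left_pivot [([0.5186, 0.1262, 0.0887], 0.98)]
scene hook_right_pivot [([0.7099, 0.0356, 0.0909], 0.74)]
scene bottle_small [([0.5084, 0.438, -0.0027], 0.58), ([0.7174, -0.0885, -0.0034], 0.33)]
scene bottle_brown [([0.5808, 0.3139, -0.0013], 0.84)]
scene beaker [([0.7201, -0.0895, -0.0004], 0.75)]
scene timer [([0.6267, -0.1329, 0.0001], 0.78)]
top mixer [([0.6131, 0.082, 0.1502], 0.59), ([0.6102, 0.0813, -0.0004], 0.58)]
top pin_left [([0.5384, 0.1094, 0.181], 0.93)]
top pin_right [([0.6902, 0.0455, 0.1834], 0.87), ([0.6123, 0.081, 0.1477], 0.43)]
top hold_plate [([0.3868, 0.3396, 0.0004], 0.73)]
top plate_handle [([0.3863, 0.3426, 0.0484], 0.93)]
top hook_left_knob [([0.4848, 0.0732, 0.1592], 0.43)]
top hook_right_knob [([0.6889, -0.0342, 0.1523], 0.66)]
top hook_left_pivot [([0.5188, 0.121, 0.0882], 0.83)]
top hook_right_pivot [([0.7056, 0.036, 0.0929], 0.97)]
top bottle_small [([0.5081, 0.4411, -0.0011], 0.4)]
top bottle_brown [([0.5778, 0.3088, -0.0001], 0.63), ([0.6879, 0.0459, 0.1813], 0.27)]
top beaker [([0.7155, -0.0851, 0.0021], 0.98)]
top timer [([0.6337, -0.1357, -0.0005], 0.75), ([0.6905, 0.0451, 0.1787], 0.72)]
```

View pics/top0.png

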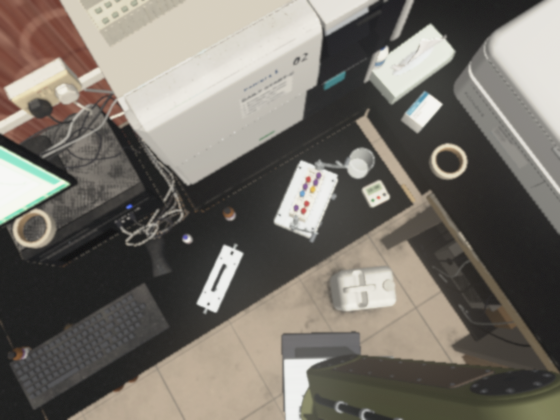

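View pics/scene0.png

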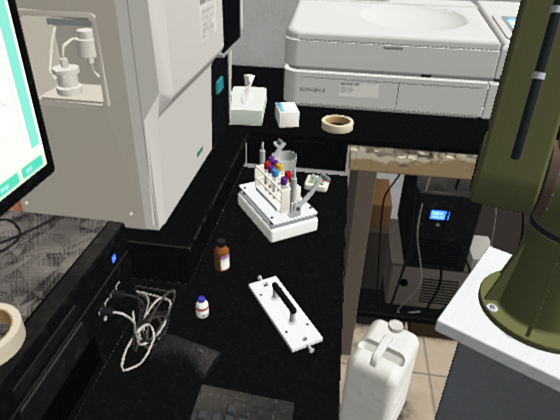

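Run:
```python
from h import *
env.capture('top')
for l in ['hold_plate','plate_handle']:
    for d in env.silhouettes(l,'top')[:2]:
        m=d['mask'].astype(np.uint8); c=max(cv2.findContours(m,0,2)[0],key=cv2.contourArea)
        print(l,d['score'],m.sum(),cv2.minAreaRect(c),cv2.fitEllipse(c))
c=env.camera_params('top');print(np.round(c['extrinsics'],4),c['intrinsics'])
c=env.camera_params('wrist');print(c)
```

```text
hold_plate 0.89 1410 ((219.28558349609375, 278.6356506347656), (21.927059173583984, 69.77818298339844), 25.407718658447266) ((219.25025939941406, 278.5392761230469), (22.47138214111328, 86.6005630493164), 24.775922775268555)
plate_handle 0.91 1332 ((218.95257568359375, 279.74456787109375), (21.0838623046875, 68.44702911376953), 25.016895294189453) ((219.53610229492188, 278.3274841308594), (22.07415771484375, 81.75365447998047), 25.144227981567383)
plate_handle 0.36 3285 ((311.4405212402344, 191.00140380859375), (47.74249267578125, 90.85444641113281), 25.201122283935547) ((309.0553894042969, 196.94815063476562), (50.24842834472656, 91.52359771728516), 31.750892639160156)
[[-0.0246 -0.9994 -0.0242  0.1806]
 [-0.9823  0.0287 -0.1854  0.5489]
 [ 0.1859  0.0192 -0.9824  1.2404]
 [ 0.      0.      0.      1.    ]] [[438.70362715   0.         277.64355925]
 [  0.         438.70362715 218.42151747]
 [  0.           0.           1.        ]]
{'intrinsics': array([[325.1922621 ,   0.        , 283.65163463],
       [  0.        , 325.1922621 , 210.03056551],
       [  0.        ,   0.        ,   1.        ]]), 'tool_from_camera': array([[-8.03171509e-04, -9.45309585e-01, -3.26173487e-01,
         8.45523892e-02],
       [ 9.99998985e-01, -3.75283090e-04, -1.37476530e-03,
         1.12112083e-03],
       [ 1.17717142e-03, -3.26174260e-01,  9.45308926e-01,
        -1.20294023e-01],
       [ 0.00000000e+00,  0.00000000e+00,  0.00000000e+00,
         1.00000000e+00]])}
```

The top view shows the plate at (219,278) with the mixer at (307,198), and their long axes are nearly parallel. The detections match both pictures. I'll hover over the mixer first to look with the wrist camera.

```bash
cat >> h.py <<'E'
def plan(way,g,p=None,q=None):
    """way: (pos, heading deg of tool x, rows). tool down. prints rows"""
    s=env.sense(); p=np.array(s['eef_pos']) if p is None else np.array(p); Rc=R.from_quat(s['tool_rot'] if q is None else q)
    out=[]
    for pos,h,n in way:
        a=np.radians(h); Rt=R.from_matrix(np.array([[np.cos(a),np.sin(a),0],[np.sin(a),-np.cos(a),0],[0,0,-1]]))
        rv=(Rc.inv()*Rt).as_rotvec()/n; dp=(np.array(pos)-p)/n
        for i in range(n):
            d=Rc.inv().apply(dp); v=np.r_[np.round(d,4),np.round(rv,3)]
            p=p+Rc.apply(v[:3]); Rc=Rc*R.from_rotvec(v[3:]); out.append(' '.join('%g'%(x+0.) for x in v)+' %g'%g)
    print('; '.join(out))
E
python3 - <<'E'
from h import *
plan([((.2,-.5,.35),40,4),((.42,-.3,.36),85,6),((.61,.07,.36),155,10)],-1)
c=env.camera_params('top');E=np.array(c['extrinsics']);K=np.array(c['intrinsics'])
def un(u,v,z):
    d=E[:3,:3].T@np.linalg.solve(K,[u,v,1]);o=-E[:3,:3].T@E[:3,3];return o+d*(z-o[2])/d[2]
a=np.radians(25.1);t=30*np.array([np.sin(a),-np.cos(a)]);m=np.array([219.3,278.6])
A=un(*(m+t),.016);B=un(*(m-t),.016);print((A+B)/2,np.degrees(np.arctan2(*(B-A)[[1,0]])))
E
```

```text
0.0206 -0.017 -0.0242 0 0 -0.118 -1; 0.0225 -0.0144 -0.0242 0 0 -0.118 -1; 0.024 -0.0117 -0.0242 0 0 -0.118 -1; 0.0252 -0.0088 -0.0242 0 0 -0.118 -1; 0.0495 -0.0019 -0.0017 0 0 -0.131 -1; 0.0493 0.0046 -0.0017 0 0 -0.131 -1; 0.0483 0.011 -0.0017 0 0 -0.131 -1; 0.0465 0.0172 -0.0017 0 0 -0.131 -1; 0.0438 0.0231 -0.0017 0 0 -0.131 -1; 0.0404 0.0286 -0.0017 0 0 -0.131 -1; 0.0385 0.0158 0 0 0 -0.122 -1; 0.0363 0.0203 0 0 0 -0.122 -1; 0.0336 0.0246 0 0 0 -0.122 -1; 0.0303 0.0285 0 0 0 -0.122 -1; 0.0266 0.032 0 0 0 -0.122 -1; 0.0225 0.035 0 0 0 -0.122 -1; 0.0181 0.0375 0 0 0 -0.122 -1; 0.0134 0.0394 0 0 0 -0.122 -1; 0.0085 0.0407 0 0 0 -0.122 -1; 0.0035 0.0415 0 0 0 -0.122 -1
[0.38473547 0.3438442  0.016     ] 154.3914292657054
```

>>> step_arm --commands "0.0206 -0.017 -0.0242 0 0 -0.118 -1; 0.0225 -0.0144 -0.0242 0 0 -0.118 -1; 0.024 -0.0117 -0.0242 0 0 -0.118 -1; 0.0252 -0.0088 -0.0242 0 0 -0.118 -1; 0.0495 -0.0019 -0.0017 0 0 -0.131 -1; 0.0493 0.0046 -0.0017 0 0 -0.131 -1; 0.0483 0.011 -0.0017 0 0 -0.131 -1; 0.0465 0.0172 -0.0017 0 0 -0.131 -1; 0.0438 0.0231 -0.0017 0 0 -0.131 -1; 0.0404 0.0286 -0.0017 0 0 -0.131 -1; 0.0385 0.0158 0 0 0 -0.122 -1; 0.0363 0.0203 0 0 0 -0.122 -1; 0.0336 0.0246 0 0 0 -0.122 -1; 0.0303 0.0285 0 0 0 -0.122 -1; 0.0266 0.032 0 0 0 -0.122 -1; 0.0225 0.035 0 0 0 -0.122 -1; 0.0181 0.0375 0 0 0 -0.122 -1; 0.0134 0.0394 0 0 0 -0.122 -1; 0.0085 0.0407 0 0 0 -0.122 -1; 0.0035 0.0415 0 0 0 -0.122 -1"

```text
time: 4.05
eef_pos: [0.6108, 0.0713, 0.3604]
tool_rot: [0.215, 0.977, -0.0, 0.0]
wrist_force: [-0.3, -0.0, -0.3]
width: 1.002
grip_force: 0.0
```

```bash
cat >> h.py <<'E'
def wcam():
    c=env.camera_params('wrist');return np.array(c['intrinsics']),np.array(c['tool_from_camera'])
def wray(s,u,v):
    K,T=wcam(); x=np.array([u-K[0,2],v-K[1,2]])/K[0,0]; th=np.linalg.norm(x)
    d=np.r_[x/th*np.sin(th),np.cos(th)]; Rt=R.from_quat(s['tool_rot']).as_matrix()
    return Rt@T[:3,3]+s['eef_pos'],Rt@T[:3,:3]@d
def wun(s,u,v,z):
    o,d=wray(s,u,v); return o+d*(z-o[2])/d[2]
def wpx(s,P):
    K,T=wcam(); Rt=R.from_quat(s['tool_rot']).as_matrix()
    c=T[:3,:3].T@(Rt.T@(np.array(P)-s['eef_pos'])-T[:3,3]); th=np.arctan2(np.hypot(c[0],c[1]),c[2])
    return c[:2]/np.hypot(c[0],c[1])*th*K[0,0]+K[[0,1],[2,2]]
E
python3 - <<'E'
from h import *
for k in range(2):
    s=st(); im=save('wrist','w1')
    for l in ['pin_left','pin_right','hook_left_knob','hook_right_knob','hook_left_pivot','hook_right_pivot','seat']:
        r=env.place_of(l,'wrist'); print(l,[(np.round(d['centre'],4).tolist(),round(d['score'],2),wpx(s,d['centre']).round(1)) for d in r[:2]])
E
```

```text
t 4.05 p [0.6108 0.0713 0.3604] q [ 2.146e-01  9.767e-01 -0.000e+00  2.000e-04] w 1.002 F [-0.3 -0.  -0.3] g 0.0
pin_left [([0.5387, 0.1154, 0.1814], 0.82, array([294.9, 101.4]))]
pin_right [([0.6873, 0.044, 0.1829], 0.56, array([291.1, 265.9]))]
hook_left_knob [([0.48, 0.0723, 0.1615], 0.88, array([228.1,  67. ]))]
hook_right_knob [([0.6868, -0.0325, 0.1535], 0.81, array([231. , 276.9]))]
hook_left_pivot [([0.5166, 0.12, 0.0888], 0.55, array([287.9,  83.3]))]
hook_right_pivot [([0.7044, 0.0368, 0.0898], 0.76, array([290. , 244.2]))]
seat [([0.6103, 0.0792, 0.1496], 0.93, array([290.7, 178.7]))]
t 4.45 p [0.6099 0.0689 0.3606] q [ 2.175e-01  9.761e-01 -1.000e-04  1.000e-04] w 1.004 F [-0.6 -0.5  0.2] g 0.0
pin_left [([0.537, 0.1133, 0.181], 0.95, array([294.2, 100.3]))]
pin_right [([0.6865, 0.0459, 0.1808], 0.97, array([295.3, 263.3]))]
hook_left_knob [([0.4806, 0.075, 0.1605], 0.97, array([232.8,  66.4]))]
hook_right_knob [([0.6895, -0.031, 0.1535], 0.57, array([235.9, 278.3]))]
hook_left_pivot [([0.5149, 0.1198, 0.0886], 0.83, array([288.7,  81.9]))]
hook_right_pivot [([0.7033, 0.0387, 0.0876], 0.8, array([293.2, 242.1]))]
seat [([0.61, 0.0757, 0.1522], 0.58, array([290. , 180.1]))]
```

View pics/w1.png

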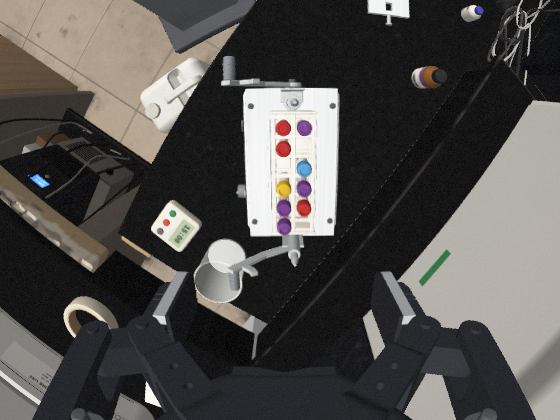

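The wrist view shows the left post near (293,102), the right post near (294,258), the left knob at (229,68), and the right knob at (235,275) above and beside the beaker. Next I'll zoom on the pins.

Run:
```python
import cv2,numpy as np
im=cv2.imread('pics/w1.png')
a=[cv2.resize(im[y:y+44,265:325],None,fx=6.5,fy=6.5,interpolation=cv2.INTER_CUBIC) for y in (80,232)]
cv2.imwrite('pics/z1.png',np.vstack([a[0],a[1]]))
```

```text
(no output)
```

View pics/z1.png

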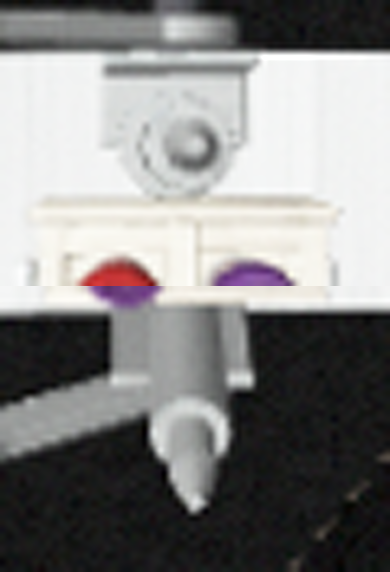

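Run:
```python
from h import *
s=st(); s=st()
s['eef_pos']=np.array([.6099,.0689,.3606]);s['tool_rot']=[.2175,.9761,-.0001,.0001]
L=wun(s,294.3,102.1,.182);Rr=wun(s,295.2,265.6,.182);print(L,Rr,L-Rr,np.linalg.norm(L-Rr),(L+Rr)/2)
L=wun(s,292.5,102.1,.158);Rr=wun(s,294.1,254.4,.158);print(L,Rr,np.linalg.norm(L-Rr),(L+Rr)/2)
d=(L-Rr)/np.linalg.norm(L-Rr);print(np.degrees(np.arctan2(d[1],d[0])))
P=np.array([.3855,.343,0]);
plan([((.5,.25,.36),155,5),((.386,.334,.22),155,5)],-1,)
```

```text
t 4.85 p [0.6102 0.0698 0.3604] q [2.169e-01 9.762e-01 0.000e+00 1.000e-04] w 0.998 F [-0.3  0.9  0.5] g 0.0
t 4.85 p [0.6102 0.0698 0.3604] q [2.169e-01 9.762e-01 0.000e+00 1.000e-04] w 0.998 F [-0.3  0.9  0.5] g 0.0
[0.53844794 0.11259419 0.182     ] [0.68830627 0.04487914 0.182     ] [-0.14985833  0.06771505  0.        ] 0.16444709865302848 [0.6133771  0.07873667 0.182     ]
[0.53804699 0.11171727 0.158     ] [0.68718471 0.04491408 0.158     ] 0.16341580474933703 [0.61261585 0.07831567 0.158     ]
155.87098375898788
0.0352 0.0233 0.0001 0 0 0 -1; 0.0352 0.0233 0.0001 0 0 0 -1; 0.0352 0.0233 0.0001 0 0 0 -1; 0.0352 0.0233 0.0001 0 0 0 -1; 0.0352 0.0233 0.0001 0 0 0 -1; 0.0278 0.0056 0.028 0 0 0 -1; 0.0278 0.0056 0.028 0 0 0 -1; 0.0278 0.0056 0.028 0 0 0 -1; 0.0278 0.0056 0.028 0 0 0 -1; 0.0278 0.0056 0.028 0 0 0 -1
```

>>> step_arm --commands "0.0352 0.0233 0 0 0 0 -1; 0.0352 0.0233 0 0 0 0 -1; 0.0352 0.0233 0 0 0 0 -1; 0.0352 0.0233 0 0 0 0 -1; 0.0352 0.0233 0 0 0 0 -1; 0.0278 0.0056 0.028 0 0 0 -1; 0.0278 0.0056 0.028 0 0 0 -1; 0.0278 0.0056 0.028 0 0 0 -1; 0.0278 0.0056 0.028 0 0 0 -1; 0.0278 0.0056 0.028 0 0 0 -1; 0 0 0 0 0 0 -1; 0 0 0 0 0 0 -1"

```text
time: 6.35
eef_pos: [0.3867, 0.3343, 0.2212]
tool_rot: [0.217, 0.976, 0.0, 0.001]
wrist_force: [1.0, -0.5, -0.1]
width: 0.999
grip_force: 0.0
```

Run:
```python
from h import *
s=st(); im=save('wrist','w2')
for l in ['hold_plate','plate_handle']:
    r=env.place_of(l,'wrist'); print(l,[(np.round(d['centre'],4).tolist(),round(d['score'],2),wpx(s,d['centre']).round(1)) for d in r[:2]])
```

```text
t 6.35 p [0.3867 0.3343 0.2212] q [2.166e-01 9.763e-01 3.000e-04 6.000e-04] w 0.999 F [ 1.  -0.5 -0.1] g 0.0
hold_plate [([0.3862, 0.3419, -0.0023], 0.61, array([290. , 175.9])), ([0.6345, -0.1346, 0.0023], 0.47, array([115.7, 403.5]))]
plate_handle [([0.3886, 0.3408, 0.0466], 0.68, array([291.1, 190.4]))]
```

View pics/w2.png

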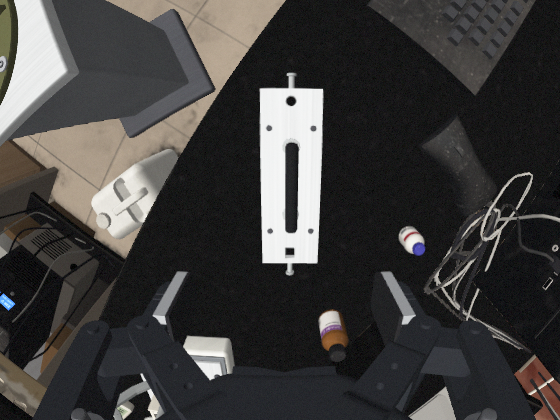

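The plate shows its round hole at (291,101), slot at (290,252), and handle bar from (291,142) to (291,232).

Run:
```python
from h import *
s=st(); im=cv2.imread('pics/w2.png').astype(int).sum(2)
def cen(x0,x1,y0,y1,t):
    m=(im[y0:y1,x0:x1]<t); y,x=np.nonzero(m); return x.mean()+x0,y.mean()+y0,m.sum()
A=cen(283,300,94,109,330);B=cen(282,299,244,260,330);print(A,B)
a=wun(s,*A[:2],.016);b=wun(s,*B[:2],.016);d=a-b;print(a,b,np.linalg.norm(d),(a+b)/2,np.degrees(np.arctan2(d[1],d[0])))
# handle
ys=np.arange(150,225,5);P=[]
for y in ys:
    r=np.nonzero(im[y,270:315]<200)[0]+270; P.append(wun(s,r.mean(),y,.052))
P=np.array(P);print(P[0],P[-1]);
h=cen(278,306,138,238,200);print(h,wun(s,*h[:2],.052))
```

```text
t 6.5 p [0.3872 0.3343 0.2215] q [2.172e-01 9.761e-01 8.000e-04 7.000e-04] w 0.999 F [ 0.3 -0.1 -0.4] g 0.0
(np.float64(290.64285714285717), np.float64(100.62857142857143), np.int64(70)) (np.float64(289.5), np.float64(251.0), np.int64(56))
[0.31363383 0.37639313 0.016     ] [0.46021269 0.30722156 0.016     ] 0.16208044478172082 [0.38692326 0.34180735 0.016     ] 154.73705421659383
[0.35388668 0.35756604 0.052     ] [0.41448671 0.32910147 0.052     ]
(np.float64(291.27674190382726), np.float64(186.51226692836113), np.int64(1019)) [0.38463877 0.34313038 0.052     ]
```

>>> step_arm --commands "0.0037 0.0068 0.025 0 0 0 -1; 0 0 0.04 0 0 0 -1; 0 0 0.04 0 0 0 -1; 0 0 0.04 0 0 0 -1; 0 0 0.02 0 0 0 -1; 0 0 0.01 0 0 0 -1; 0 0 0 0 0 0 0.2; 0 0 0 0 0 0 1; 0 0 0 0 0 0 1; 0 0 0 0 0 0 1; 0 0 0 0 0 0 1; 0 0 0 0 0 0 1; 0 0 0 0 0 0 1; 0 0 0 0 0 0 1" --grip_force 60

```text
time: 8.25
eef_pos: [0.386, 0.3426, 0.0459]
tool_rot: [0.217, 0.976, 0.001, 0.0]
wrist_force: [-0.8, 2.4, 5.9]
width: 0.129
grip_force: 60.3
```

>>> step_arm --commands "0 0 -0.005 0 0 0 1; 0 0 -0.01 0 0 0 1; 0 0 -0.02 0 0 0 1; 0 0 -0.03 0 0 0 1; 0 0 -0.03 0 0 0 1; 0 0 -0.03 0 0 0 1; 0 0 -0.03 0 0 0 1; 0 0 -0.03 0 0 0 1; 0 0 -0.03 0 0 0 1; 0 0 -0.015 0 0 0 1; 0 0 -0.005 0 0 0 1; 0 0 0 0 0 0 1; 0 0 0 0 0 0 1"

```text
time: 9.88
eef_pos: [0.385, 0.3414, 0.2791]
tool_rot: [0.217, 0.976, -0.001, -0.001]
wrist_force: [-1.1, -0.6, -3.1]
width: 0.13
grip_force: 59.2
```

Run:
```python
from h import *
s=st(); im=save('wrist','w3')
plan([((.5,.21,.285),155,6),((.613,.0785,.285),155.6,6)],1)
```

```text
t 9.88 p [0.385  0.3414 0.2791] q [ 2.167e-01  9.762e-01 -9.000e-04 -6.000e-04] w 0.13 F [-1.1 -0.6 -3.1] g 59.2
-0.0266 -0.0118 -0.001 0 0 0 1; -0.0266 -0.0118 -0.001 0 0 0 1; -0.0266 -0.0118 -0.001 0 0 0 1; -0.0266 -0.0118 -0.001 0 0 0 1; -0.0266 -0.0118 -0.001 0 0 0 1; -0.0266 -0.0118 -0.001 0 0 0 1; -0.0264 -0.0118 0 0 0 -0.002 1; -0.0263 -0.0119 0 0 0 -0.002 1; -0.0263 -0.0119 0 0 0 -0.002 1; -0.0263 -0.012 0 0 0 -0.002 1; -0.0263 -0.0121 0 0 0 -0.002 1; -0.0263 -0.0121 0 0 0 -0.002 1
```

View pics/w3.png

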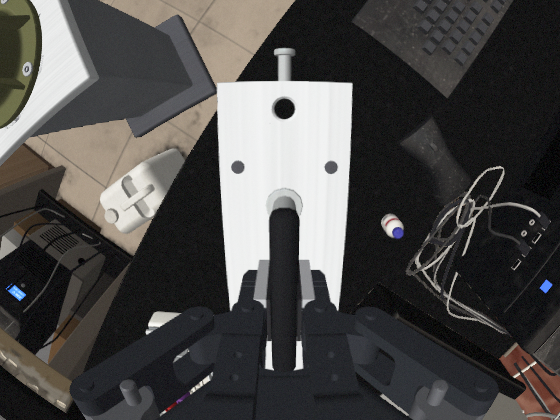

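The plate is held square. Its round hole shows at (284,108), and the wrist force is about 3 N, which matches its weight.

>>> step_arm --commands "-0.0266 -0.0118 -0.001 0 0 0 1; -0.0266 -0.0118 -0.001 0 0 0 1; -0.0266 -0.0118 -0.001 0 0 0 1; -0.0266 -0.0118 -0.001 0 0 0 1; -0.0266 -0.0118 -0.001 0 0 0 1; -0.0266 -0.0118 -0.001 0 0 0 1; -0.0264 -0.0118 0 0 0 -0.002 1; -0.0263 -0.0119 0 0 0 -0.002 1; -0.0263 -0.0119 0 0 0 -0.002 1; -0.0263 -0.012 0 0 0 -0.002 1; -0.0263 -0.0121 0 0 0 -0.002 1; -0.0263 -0.0121 0 0 0 -0.002 1; 0 0 0 0 0 0 1; 0 0 0 0 0 0 1; 0 0 0 0 0 0 1"

```text
time: 11.8
eef_pos: [0.6129, 0.0796, 0.2861]
tool_rot: [0.21, 0.978, 0.0, -0.0]
wrist_force: [-1.0, 0.5, -2.8]
width: 0.133
grip_force: 59.1
```

Run:
```python
from h import *
K,T=wcam()
im=cv2.imread('pics/w3.png').astype(int).sum(2)
y,x=np.nonzero(im[94:122,270:299]<250);u,v=x.mean()+270,y.mean()+94;print(u,v)
f={'eef_pos':np.zeros(3),'tool_rot':[0,0,0,1]}
print('hole in tool',wun(f,u,v,.030))
S=[]
for k in range(6):
    s=env.sense();S.append(np.r_[s['eef_pos'],np.degrees(2*np.arctan2(s['tool_rot'][1],s['tool_rot'][0]))]);save('wrist','w4')
    for l in ['hold_plate','plate_handle']:
        pass
print(np.mean(S,0),np.std(S,0)); st()
im=cv2.imread('pics/w4.png');y,x=np.nonzero(im.astype(int).sum(2)[94:122,270:299]<250);print(x.mean()+270,y.mean()+94)
cv2.imwrite('pics/z4.png',cv2.resize(im[60:180,200:360],None,fx=5,fy=5,interpolation=cv2.INTER_CUBIC))
```

```text
283.89622641509436 108.39622641509433
hole in tool [ 0.08032788 -0.00041001  0.03      ]
[6.13093988e-01 7.95386598e-02 2.86353017e-01 1.55711245e+02] [0.00014144 0.00010315 0.00013122 0.00713352]
t 12.1 p [0.6134 0.0793 0.2865] q [2.106e-01 9.776e-01 1.000e-04 1.000e-04] w 0.128 F [-0.2  0.1 -3.2] g 59.1
287.5 104.5
```

View pics/z4.png

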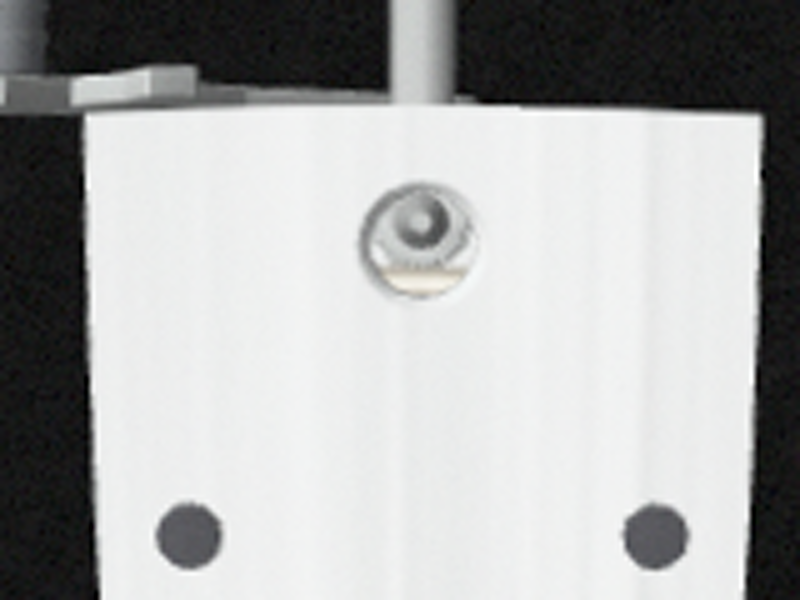

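The pin tip shows through the round hole at about (284.5,104) with the hole centre at about (284.1,108). The remaining offset comes mostly from the height difference.

Run:
```python
from h import *
f={'eef_pos':np.zeros(3),'tool_rot':[0,0,0,1]}
print(wun(f,283.9,107.7,.030),wun(f,284.3,103.7,.1043))
s=env.sense()
for P in ([.5383,.1123,.182],[.6880,.0449,.182]): print(R.from_quat(s['tool_rot']).inv().apply(np.array(P)-[.6131,.0795,.2863]))
```

```text
[ 0.0806498  -0.00040792  0.03      ] [ 8.21458144e-02 -5.60832784e-06  1.04300000e-01]
[ 0.08169264 -0.00092078  0.10428247]
[-0.08248046 -0.00071587  0.10431741]
```

>>> step_arm --commands "0.0014 0 0.015 0 0 0 1; 0 0 0.02 0 0 0 1; 0 0 0.015 0 0 0 1; 0 0 0.008 0 0 0 1; 0 0 0.002 0 0 0 1; 0 0 0 0 0 0 1; 0 0 0 0 0 0 1"

```text
time: 12.98
eef_pos: [0.6127, 0.0796, 0.227]
tool_rot: [0.211, 0.978, 0.0, 0.001]
wrist_force: [0.6, -0.2, -4.1]
width: 0.127
grip_force: 59.1
```

Run:
```python
from h import *
s=st();save('wrist','w5');im=cv2.imread('pics/w5.png')
cv2.imwrite('pics/z5.png',cv2.resize(im[60:180,200:360],None,fx=5,fy=5,interpolation=cv2.INTER_CUBIC))
```

```text
t 12.97 p [0.6127 0.0796 0.227 ] q [2.108e-01 9.775e-01 2.000e-04 6.000e-04] w 0.127 F [ 0.6 -0.2 -4.1] g 59.1
```

View pics/z5.png

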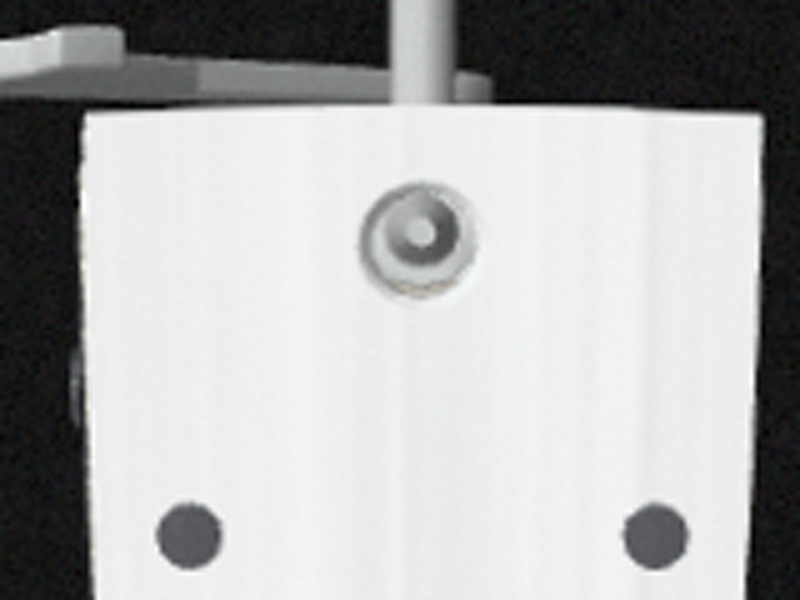

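The tip is nearly centred in the hole, with about 0.4 mm left along the plate. I'll lower slowly from here.

>>> step_arm --commands "0.0004 0 0.003 0 0 0 1; 0 0 0.003 0 0 0 1; 0 0 0.003 0 0 0 1; 0 0 0.003 0 0 0 1; 0 0 0.003 0 0 0 1; 0 0 0.002 0 0 0 1; 0 0 0.002 0 0 0 1; 0 0 0 0 0 0 1"

```text
time: 14.02
eef_pos: [0.6118, 0.0797, 0.2071]
tool_rot: [0.211, 0.978, -0.0, -0.0]
wrist_force: [-1.0, 0.0, -2.4]
width: 0.126
grip_force: 59.1
```

>>> step_arm --commands "0 0 0.002 0 0 0 1; 0 0 0.002 0 0 0 1; 0 0 0.002 0 0 0 1; 0 0 0.002 0 0 0 1; 0 0 0.001 0 0 0 1; 0 0 0.001 0 0 0 1; 0 0 0 0 0 0 1; 0 0 0 0 0 0 1"

```text
time: 15.02
eef_pos: [0.6119, 0.0797, 0.1974]
tool_rot: [0.211, 0.978, 0.0, 0.0]
wrist_force: [0.6, -0.1, -3.2]
width: 0.131
grip_force: 59.1
```

>>> step_arm --commands "0 0 0.0007 0 0 0 1; 0 0 0.0007 0 0 0 1; 0 0 0.0005 0 0 0 1; 0 0 0 0 0 0 1; 0 0 0 0 0 0 1"

```text
time: 15.65
eef_pos: [0.6119, 0.0797, 0.1959]
tool_rot: [0.211, 0.978, 0.0, 0.0]
wrist_force: [-1.5, 0.4, 3.3]
width: 0.131
grip_force: 60.0
```

>>> step_arm --commands "0 0 0.0005 0 0 0 1; 0 0 0.0005 0 0 0 1; 0 0 0 0 0 0 1"

```text
time: 16.02
eef_pos: [0.612, 0.0798, 0.1958]
tool_rot: [0.211, 0.978, 0.0, 0.001]
wrist_force: [-3.9, -0.4, 9.3]
width: 0.13
grip_force: 60.9
```

The plate is seated: contact force rose at TCP height 0.196, as predicted. Now I'll release and rise.

>>> step_arm --commands "0 0 -0.001 0 0 0 1; 0 0 0 0 0 0 0.6; 0 0 0 0 0 0 0.2; 0 0 0 0 0 0 -0.3; 0 0 0 0 0 0 -0.3; 0 0 -0.01 0 0 0 -0.3; 0 0 -0.02 0 0 0 -0.3; 0 0 -0.03 0 0 0 -0.3; 0 0 -0.03 0 0 0 -0.3; 0 0 0 0 0 0 -0.3"

```text
time: 17.27
eef_pos: [0.6135, 0.0799, 0.289]
tool_rot: [0.211, 0.978, 0.001, 0.003]
wrist_force: [-0.7, -0.9, -0.1]
width: 0.652
grip_force: 0.0
```

Run:
```python
from h import *
s=st(); print(env.tip_reach)
save('wrist','w6')
for l in ['hold_plate','plate_handle','hook_left_knob','hook_right_knob']:
    r=env.place_of(l,'wrist'); print(l,[(np.round(d['centre'],4).tolist(),round(d['score'],2)) for d in r[:2]])
C=np.array([.613,.079,0]);a=np.radians(65.7);X=np.array([np.cos(a),np.sin(a),0]);Y=np.array([-np.sin(a),np.cos(a),0])
p=C-.090*X+.120*Y
plan([(p+[0,0,.28],155.7,5),(p+[0,0,.172],155.7,5)],1)
```

```text
t 17.27 p [0.6135 0.0799 0.289 ] q [2.108e-01 9.775e-01 9.000e-04 2.700e-03] w 0.652 F [-0.7 -0.9 -0.1] g 0.0
0.022
hold_plate [([0.6126, 0.0777, 0.147], 0.84), ([0.5182, 0.1215, 0.0883], 0.48)]
plate_handle [([0.6175, 0.0764, 0.1971], 0.82)]
hook_left_knob [([0.4815, 0.0728, 0.1597], 0.71)]
hook_right_knob []
0.0236 -0.018 0.0009 0 0 0 1; 0.0236 -0.018 0.0009 0 0 0 1; 0.0236 -0.018 0.0009 0 0 0 1; 0.0236 -0.018 0.0009 0 0 0 1; 0.0236 -0.018 0.0009 0 0 0 1; 0 0 0.0216 0 0 0 1; 0 0 0.0216 0 0 0 1; 0 0 0.0216 0 0 0 1; 0 0 0.0216 0 0 0 1; 0 0 0.0216 0 0 0 1
```

View pics/w6.png

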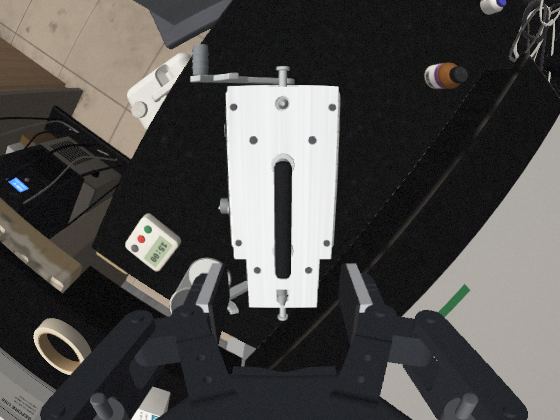

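The plate is seated with both pins through its holes, at (282,103) and (282,297). The left knob is at (200,60). Next is the left hook.

>>> step_arm --commands "0.0236 -0.018 0 0 0 0 1; 0.0236 -0.018 0 0 0 0 1; 0.0236 -0.018 0 0 0 0 1; 0.0236 -0.018 0 0 0 0 1; 0.0236 -0.018 0 0 0 0 1; 0 0 0 0 0 0 1; 0 0 0.025 0 0 0 1; 0 0 0.025 0 0 0 1; 0 0 0.025 0 0 0 1; 0 0 0.025 0 0 0 1; 0 0 0.012 0 0 0 1; 0 0 0.003 0 0 0 1; 0 0 0 0 0 0 1"

```text
time: 19.15
eef_pos: [0.4677, 0.0464, 0.1708]
tool_rot: [0.211, 0.978, 0.0, 0.0]
wrist_force: [-0.8, 0.1, 0.4]
width: -0.002
grip_force: 0.0
```

>>> step_arm --commands "0 0.005 -0.001 0 0 0 1; 0 0.005 -0.002 0 0 0 1; 0 0.005 -0.002 0 0 0 1; 0 0.005 -0.002 0 0 0 1; 0 0.005 -0.002 0 0 0 1; 0 0.005 -0.002 0 0 0 1; 0 0.005 -0.002 0 0 0 1; 0 0.005 -0.002 0 0 0 1; 0 0.003 -0.002 0 0 0 1"

```text
time: 20.27
eef_pos: [0.4857, 0.0857, 0.1885]
tool_rot: [0.211, 0.978, 0.0, 0.001]
wrist_force: [0.8, -1.7, 0.0]
width: -0.004
grip_force: 0.5
```

>>> step_arm --commands "0 0.004 -0.002 0 0 0 1; 0 0.004 -0.002 0 0 0 1; 0 0.003 -0.001 0 0 0 1; 0 0.002 0 0 0 0 1; 0 0.001 0 0 0 0 1; 0 0 0 0 0 0 1"

```text
time: 21.02
eef_pos: [0.4907, 0.0984, 0.1924]
tool_rot: [0.211, 0.978, 0.0, -0.0]
wrist_force: [-0.1, -0.3, 0.1]
width: -0.002
grip_force: 0.0
```

>>> step_arm --commands "0 0.001 0 0 0 0 1; 0 0.001 0 0 0 0 1; 0 0 0 0 0 0 1"

```text
time: 21.4
eef_pos: [0.4917, 0.1001, 0.1924]
tool_rot: [0.211, 0.978, 0.0, 0.0]
wrist_force: [-1.1, 0.0, 0.6]
width: -0.001
grip_force: 0.2
```

Run:
```python
from h import *
st()
for c in ['wrist','top','scene']:
    im=save(c,c+'7')
    for l in ['hook_left_knob']:
        r=env.place_of(l,c); print(c,l,[(np.round(d['centre'],4).tolist(),round(d['score'],2)) for d in r[:2]])
C=np.array([.613,.079,0]);a=np.radians(65.7);X=np.array([np.cos(a),np.sin(a),0]);Y=np.array([-np.sin(a),np.cos(a),0])
print('home',C-.0105*X+.1175*Y)
```

```text
t 21.4 p [0.4917 0.1001 0.1924] q [2.108e-01 9.775e-01 1.000e-04 1.000e-04] w -0.001 F [-1.1  0.   0.6] g 0.2
wrist hook_left_knob [([0.5014, 0.1173, 0.1832], 0.66)]
top hook_left_knob [([0.7164, -0.0847, 0.0031], 0.31)]
scene hook_left_knob [([0.5017, 0.1174, 0.1859], 0.79)]
home [0.50158921 0.1177832  0.        ]
```

View pics/wrist7.png

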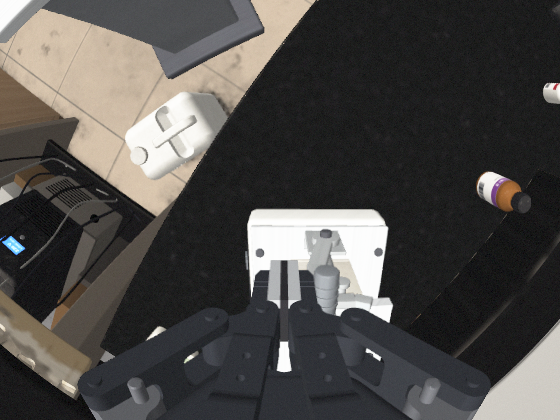

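The knob at (325,280) is against the finger and within about 1 mm of home. I'll press on until the stop pushes back.

>>> step_arm --commands "0 0.001 0 0 0 0 1; 0 0.001 0 0 0 0 1; 0 0.001 0 0 0 0 1; 0 0 0 0 0 0 1"

```text
time: 22.2
eef_pos: [0.4923, 0.1017, 0.1924]
tool_rot: [0.211, 0.977, -0.001, -0.0]
wrist_force: [-3.2, -6.1, 3.8]
width: 0.001
grip_force: 3.1
```

>>> step_arm --commands "0 0.001 0 0 0 0 1; 0 0.001 0 0 0 0 1; 0 0 0 0 0 0 1"

```text
time: 22.58
eef_pos: [0.4924, 0.102, 0.1924]
tool_rot: [0.211, 0.977, -0.003, -0.0]
wrist_force: [-5.4, -10.9, 7.0]
width: 0.0
grip_force: 6.0
```

The left hook is at its stop: force climbs with no further travel. I'll back off and go to the right hook.

Run:
```python
from h import *
C=np.array([.613,.079,0]);a=np.radians(65.7);X=np.array([np.cos(a),np.sin(a),0]);Y=np.array([-np.sin(a),np.cos(a),0])
s=st(); b=s['eef_pos']-.02*X
p=C-.1035*X-.120*Y; print(p)
plan([(b,155.7,2),([b[0],b[1],.28],155.7,3),(p+[0,0,.28],155.7,8),(p+[0,0,.166],155.7,6)],1)
```

```text
t 22.57 p [0.4924 0.102  0.1924] q [ 2.114e-01  9.774e-01 -3.100e-03 -3.000e-04] w 0.0 F [ -5.4 -10.9   7. ] g 6.0
[ 0.67977666 -0.06471196  0.        ]
0 -0.01 0.0001 -0.003 0 -0.001 1; 0 -0.01 0 -0.003 0 -0.001 1; 0 0 -0.0292 0 0 0 1; 0 0 -0.0292 0 0 0 1; 0 0 -0.0292 0 0 0 1; -0.0299 -0.0069 0 0 0 0 1; -0.0299 -0.0069 0 0 0 0 1; -0.0299 -0.0069 0 0 0 0 1; -0.0299 -0.0069 0 0 0 0 1; -0.0299 -0.0069 0 0 0 0 1; -0.0299 -0.0069 0 0 0 0 1; -0.0299 -0.0069 0 0 0 0 1; -0.0299 -0.0069 0 0 0 0 1; 0 0.0001 0.019 0 0 0 1; 0 0.0001 0.019 0 0 0 1; 0 0.0001 0.019 0 0 0 1; 0 0.0001 0.019 0 0 0 1; 0 0.0001 0.019 0 0 0 1; 0 0.0001 0.019 0 0 0 1
```

>>> step_arm --commands "0 -0.012 0 0 0 0 1; 0 -0.01 0 0 0 0 1; 0 0 -0.0292 0 0 0 1; 0 0 -0.0292 0 0 0 1; 0 0 -0.0292 0 0 0 1; -0.0299 -0.0069 0 0 0 0 1; -0.0299 -0.0069 0 0 0 0 1; -0.0299 -0.0069 0 0 0 0 1; -0.0299 -0.0069 0 0 0 0 1; -0.0299 -0.0069 0 0 0 0 1; -0.0299 -0.0069 0 0 0 0 1; -0.0299 -0.0069 0 0 0 0 1; -0.0299 -0.0069 0 0 0 0 1; 0 0 0 0 0 0 1"

```text
time: 24.32
eef_pos: [0.6807, -0.0657, 0.2789]
tool_rot: [0.212, 0.977, 0.0, -0.0]
wrist_force: [0.4, -0.2, 0.0]
width: 0.003
grip_force: 0.0
```

Run:
```python
from h import *
st()
for c in ['wrist','top','scene']:
    save(c,c+'8')
    for l in ['hook_left_knob','hook_right_knob','beaker']:
        r=env.place_of(l,c); print(c,l,[(np.round(d['centre'],4).tolist(),round(d['score'],2)) for d in r[:2]])
```

```text
t 24.32 p [ 0.6807 -0.0657  0.2789] q [ 2.117e-01  9.773e-01  2.000e-04 -2.000e-04] w 0.003 F [ 0.4 -0.2  0. ] g 0.0
wrist hook_left_knob []
wrist hook_right_knob [([0.6915, -0.0327, 0.1498], 0.79)]
wrist beaker [([0.7164, -0.0876, 0.0018], 0.81)]
top hook_left_knob [([0.5041, 0.1181, 0.1845], 0.49)]
top hook_right_knob [([0.6898, -0.0329, 0.1536], 0.54), ([0.5089, 0.4376, -0.0], 0.21)]
top beaker [([0.7132, -0.0897, 0.0001], 0.79)]
scene hook_left_knob [([0.504, 0.1206, 0.1882], 0.65)]
scene hook_right_knob [([0.6862, -0.0377, 0.1518], 0.5)]
scene beaker []
```

Now go down beside the right knob and push.

>>> step_arm --commands "0 0 0.025 0 0 0 1; 0 0 0.025 0 0 0 1; 0 0 0.025 0 0 0 1; 0 0 0.025 0 0 0 1; 0 0 0.012 0 0 0 1; 0 0 0.002 0 0 0 1; 0 0 0 0 0 0 1"

```text
time: 25.8
eef_pos: [0.6803, -0.0643, 0.1669]
tool_rot: [0.211, 0.978, 0.0, 0.001]
wrist_force: [0.4, 0.9, -0.3]
width: -0.002
grip_force: 0.0
```

>>> step_arm --commands "0 0.005 0 0 0 0 1; 0 0.005 -0.001 0 0 0 1; 0 0.005 -0.002 0 0 0 1; 0 0.005 -0.003 0 0 0 1; 0 0.005 -0.003 0 0 0 1; 0 0.005 -0.003 0 0 0 1; 0 0.005 -0.003 0 0 0 1; 0 0.005 -0.003 0 0 0 1; 0 0.005 -0.003 0 0 0 1; 0 0.005 -0.003 0 0 0 1; 0 0.005 -0.002 0 0 0 1; 0 0 0 0 0 0 1"

```text
time: 27.3
eef_pos: [0.703, -0.0153, 0.1964]
tool_rot: [0.211, 0.977, -0.001, 0.002]
wrist_force: [-5.9, -4.9, 16.7]
width: 0.0
grip_force: 6.4
```

Run:
```python
from h import *
st()
for c in ['wrist','scene','top']:
    save(c,c+'9')
    for l in ['hook_right_knob','hold_plate']:
        r=env.place_of(l,c); print(c,l,[(np.round(d['centre'],4).tolist(),round(d['score'],2)) for d in r[:2]])
a=cv2.imread('pics/wrist9.png')[150:400,150:430]; b=cv2.imread('pics/scene9.png')[130:250,220:360]
a=cv2.resize(a,(448,400)); b=cv2.resize(b,(350,300)); b=cv2.copyMakeBorder(b,0,100,0,0,0)
cv2.imwrite('pics/z9.png',np.hstack([a,b]))
```

```text
t 27.3 p [ 0.703  -0.0153  0.1964] q [ 0.2111  0.9775 -0.0011  0.0021] w 0.0 F [-5.9 -4.9 16.7] g 6.4
wrist hook_right_knob [([0.7041, 0.0045, 0.1774], 0.59)]
wrist hold_plate [([0.6146, 0.0785, 0.1474], 0.7)]
scene hook_right_knob [([0.7019, -0.0037, 0.177], 0.56)]
scene hold_plate [([0.609, 0.0807, 0.1502], 0.64), ([0.6129, 0.0829, 0.1986], 0.44)]
top hook_right_knob [([0.7093, 0.0047, 0.1806], 0.63), ([0.6155, 0.0819, 0.1485], 0.39)]
top hold_plate [([0.6106, 0.0768, 0.1483], 0.88)]
```

View pics/z9.png

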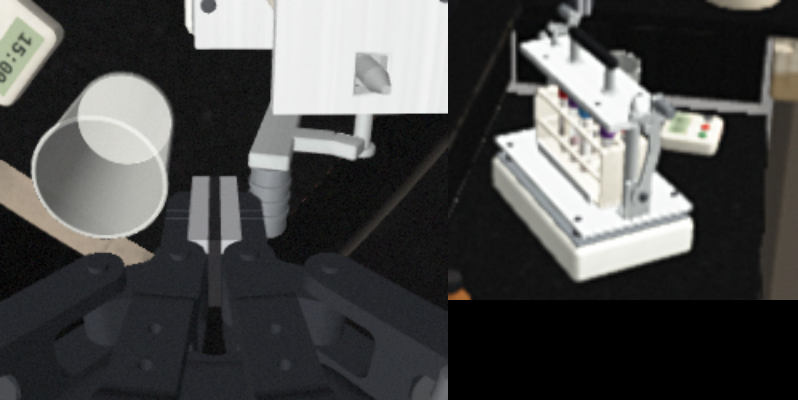

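The finger is on the right knob at crop pixel (268,200), but it's being pushed up, so it's caught on the knob as the knob rises. I'll back off, re-set the height and push again.

>>> step_arm --commands "0 -0.006 -0.002 0 0 0 1; 0 -0.004 -0.002 0 0 0 1; 0 0 0 0 0 0 1; 0 0 0 0 0 0 1"

```text
time: 28.25
eef_pos: [0.6982, -0.0232, 0.1957]
tool_rot: [0.211, 0.978, 0.0, -0.0]
wrist_force: [-0.3, 0.7, 0.2]
width: -0.0
grip_force: 0.0
```

>>> step_arm --commands "0 0.003 0 0 0 0 1; 0 0.003 0 0 0 0 1; 0 0.003 0 0 0 0 1; 0 0.003 0 0 0 0 1; 0 0.002 0 0 0 0 1; 0 0.002 0 0 0 0 1; 0 0 0 0 0 0 1"

```text
time: 29.12
eef_pos: [0.7051, -0.0086, 0.196]
tool_rot: [0.211, 0.978, 0.0, 0.0]
wrist_force: [0.0, -1.0, 1.2]
width: -0.003
grip_force: 0.7
```

>>> step_arm --commands "0 0.003 0 0 0 0 1; 0 0.003 0 0 0 0 1; 0 0.003 0 0 0 0 1; 0 0.001 0 0 0 0 1; 0 0.001 0 0 0 0 1; 0 0 0 0 0 0 1"

```text
time: 29.88
eef_pos: [0.7093, 0.0015, 0.1958]
tool_rot: [0.211, 0.978, 0.0, -0.0]
wrist_force: [0.5, -0.9, 0.8]
width: 0.002
grip_force: 0.2
```

>>> step_arm --commands "0 0.001 0 0 0 0 1; 0 0.001 0 0 0 0 1; 0 0.001 0 0 0 0 1; 0 0 0 0 0 0 1"

```text
time: 30.38
eef_pos: [0.71, 0.0027, 0.1959]
tool_rot: [0.211, 0.977, -0.001, -0.0]
wrist_force: [-2.2, -5.0, 1.4]
width: 0.002
grip_force: 3.2
```

>>> step_arm --commands "0 0.001 0 0 0 0 1; 0 0.001 0 0 0 0 1; 0 0 0 0 0 0 1"

```text
time: 30.75
eef_pos: [0.7101, 0.0031, 0.1959]
tool_rot: [0.212, 0.977, -0.003, -0.001]
wrist_force: [-5.6, -8.4, 2.4]
width: -0.004
grip_force: 5.5
```

>>> step_arm --commands "0 -0.01 0 0 0 0 1; 0 -0.015 0 0 0 0 1; 0 -0.02 -0.01 0 0 0 1; 0 0 -0.04 0 0 0 1; 0 0 -0.04 0 0 0 1; 0.02 -0.02 -0.04 0 0 0 1; 0 0 0 0 0 0 1; 0 0 0 0 0 0 1"

```text
time: 31.75
eef_pos: [0.6664, -0.0458, 0.3264]
tool_rot: [0.211, 0.977, 0.0, 0.0]
wrist_force: [0.2, 0.9, -0.6]
width: 0.002
grip_force: 0.0
```

Run:
```python
from h import *
st()
C=np.array([.613,.079,0]);a=np.radians(65.7);X=np.array([np.cos(a),np.sin(a),0]);Y=np.array([-np.sin(a),np.cos(a),0])
for c in ['wrist','scene','top']:
    save(c,c+'10')
    for l in ['hook_left_knob','hook_right_knob','hold_plate','beaker']:
        r=env.place_of(l,c)
        for d in r[:1]:
            v=np.array(d['centre']); print(c,l,v.round(4),'mixer',((v-C)@X).round(4),((v-C)@Y).round(4),round(d['score'],2))
a=cv2.imread('pics/wrist10.png'); b=cv2.imread('pics/scene10.png')[130:250,220:340]
a=cv2.resize(a,(480,360)); b=cv2.resize(b,(320,320)); b=cv2.copyMakeBorder(b,0,40,0,0,0)
cv2.imwrite('pics/z10.png',np.hstack([a,b]))
```

```text
t 31.75 p [ 0.6664 -0.0458  0.3264] q [2.111e-01 9.775e-01 2.000e-04 4.000e-04] w 0.002 F [ 0.2  0.9 -0.6] g 0.0
wrist hook_right_knob [0.7119 0.0211 0.1858] mixer -0.0121 -0.114 0.96
wrist hold_plate [0.6131 0.0806 0.1446] mixer 0.0015 0.0006 0.56
wrist beaker [ 0.7156 -0.0856  0.0009] mixer -0.1078 -0.1612 0.92
scene hook_left_knob [0.5005 0.1218 0.1873] mixer -0.0073 0.1201 0.54
scene hook_right_knob [0.7106 0.0173 0.1832] mixer -0.0161 -0.1143 0.63
scene hold_plate [0.6109 0.0788 0.1485] mixer -0.001 0.0018 0.59
top hook_left_knob [0.5011 0.1185 0.1842] mixer -0.01 0.1182 0.4
top hook_right_knob [0.7154 0.0217 0.1853] mixer -0.0101 -0.1169 0.54
top hold_plate [0.6086 0.0774 0.1491] mixer -0.0033 0.0034 0.95
top beaker [ 0.7154 -0.0859  0.0012] mixer -0.1082 -0.1612 0.95
```

View pics/z10.png

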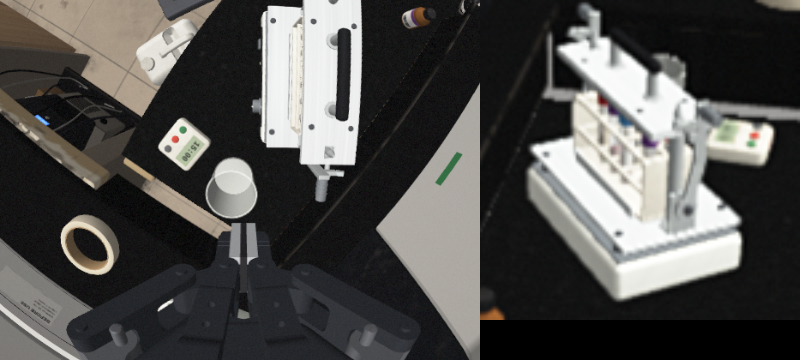

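The picture shows the plate level on the posts, both hooks upright over the studs, and the beaker and timer where they were. Both knobs measure within a few mm of home and the tool is clear, so I'm handing in.

```bash
python3 -c "
from h import *
print(env.job_done())"
```

```text
the job is handed in; nothing more can be done
None
```

The job is handed in, with no verdict returned: the plate is seated flush on both posts, both hooks were pushed to their stops over the studs, and none of the things around the mixer was touched.

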